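# Turn the jar carousel with its key and hold it

## Task

Take the orange-handled T-key out of its stand, seat its blade fully in the slot on top of the jar carousel's centre column, and with the key turn the carousel until the jar with the red lid stands at the front, in line with the brass pointer on the foot. Finish while still gripping the seated key, holding the carousel still there. Do not touch the jars or the carousel with the gripper, keep the jars standing in their wells, and leave the mug, bell and shaker alone.

Things in the scene. Friction and masses are not known exactly. Their poses are not given: they have to be found in the camera images.
- carousel: fixed foot of the jar carousel: dark disc 196 mm across, on the counter. Origin: centre of its underside, on the turning axis. Its -x axis points to the front, along a brass arrow that sticks out there to 158 mm from the axis, 9 mm high. Stands up to 0.35 rad askew.
- platter (a joint): how far the wooden platter (250 mm across, top 24 mm above the counter) has been turned since the start, rad, positive anticlockwise from above; stops at -2.6 and 2.6, light friction (0.07 N m), stays where it is left. Its three wells are 120 degrees apart, centres 82 mm from the axis; at the start one is opposite the front, the other two 43 to 77 degrees either side of it.
- socket (a point): point on the turning axis at the mouth of the slot in the flat top of the aluminium drive head (46 mm square) on the platter's centre column, 126 mm above the counter. Turns with the platter: x is the long direction of the slot, z up. The slot is 26 x 10 mm, 24 mm deep, with plain edges (no lead-in).
- key_grip (a point): centre of the orange handle bar of the loose T-key (about 90 g): 58 mm along x, 14 mm along y (grip across this), 20 mm high; z up. Below: a shaft 12 mm thick, a collar 28 mm across, its underside 51 mm below this point, which rests on the drive head when fully seated, then the blade. At the start the key stands upright in the stand, this point 93 mm above the counter.
- key_tip (a point): lower end of the key's steel blade, 71 mm below the centre of the handle bar, same axes. The blade is 22 mm along x, 6 mm along y, 20 mm long, narrowing over its last 4 mm; it fits either way round.
- key_stand: fixed grey stand for the key, foot 84 x 64 mm, block 48 x 40 mm, 42 mm high, with a slot on top along its x; the key is lifted straight up by 20 mm to clear it. Origin: centre of its underside.
- red_jar_center (a point): centre of the jar with the red lid, 62 mm across, 85 mm tall (top 109 mm above the counter), 0.2 to 0.4 kg, loose in a well 8 mm deep; z is its upward axis. It starts in one of the two wells nearer the front, so it must be turned by 0.75 to 1.35 rad one way or the other.
- yellow_jar_center (a point): centre of the jar with the yellow lid, same size, in another well.
- green_jar_center (a point): centre of the jar with the green lid, same size, in the well farthest from the front.
- mug: white coffee mug, 95 mm tall, loose bystander. Origin: centre of its underside.
- bell: brass counter bell, 68 mm across, 56 mm tall, loose bystander. Origin: centre of its underside.
- shaker: grey flour shaker, 67 mm across, 120 mm tall, loose bystander. Origin: centre of its underside.
Not all that is in view belongs to the job. Of the things like the part that bears red_jar_center, leave any that is purple; of the rest the smaller one is meant.

How it is judged:
On the way, in this order (a step that is already met when the one before it is completed fails the run):
1. the key is lifted out of its stand in the gripper (z of key_grip in the frame of key_stand above 0.105 m and contact force between the fingers and key above 1 N), for 0.2 s.
2. the key's blade is seated in the slot of the drive head, before the red-lidded jar has reached the front (horizontal distance between key_tip and socket below 0.005 m and z of key_tip in the frame of socket below -0.015 m and angle between key_grip's own z axis and vertical below 0.15 rad and (y of red_jar_center in the frame of carousel above 0.03 m or y of red_jar_center in the frame of carousel below -0.03 m)), for 0.2 s.
At the end, for the whole second after the job is handed in: The red-lidded jar stands at the front, its centre within 12 mm sideways of the pointer's line; the carousel is still (under 0.05 rad/s); the key is upright (within 0.15 rad), seated at least 15 mm deep and within 5 mm of the centre in the slot, and gripped by the fingers with over 1 N (horizontal distance between key_tip and socket below 0.005 m and z of key_tip in the frame of socket below -0.015 m and angle between key_grip's own z axis and vertical below 0.15 rad and contact force between the fingers and key above 1 N and y of red_jar_center in the frame of carousel between -0.012 and 0.012 m and x of red_jar_center in the frame of carousel below -0.06 m and velocity of joint platter between -0.05 and 0.05 rad/s); the arm keeps its last pose, push and grip.
It fails at once if a jar is tipped or out of its well (angle between any of red_jar_center, yellow_jar_center, green_jar_center's own z axis and vertical above 0.25 rad or horizontal distance between any of red_jar_center, yellow_jar_center, green_jar_center and carousel above 0.1 m or height (world z) of any of red_jar_center, yellow_jar_center, green_jar_center above 0.09 m).
It fails at once if the robot touches a jar or the carousel itself (contact force between any of the arm, the fingers and red_jar above 1 N or contact force between any of the arm, the fingers and yellow_jar above 1 N or contact force between any of the arm, the fingers and green_jar above 1 N or contact force between any of the arm, the fingers and platter above 1 N or contact force between any of the arm, the fingers and carousel above 1 N).
It fails at once if the mug, bell or shaker is pushed away (distance of any of mug, bell, shaker from where it was at the start of the episode above 0.02 m).
It also fails if it takes over 48 s, if anything falls off the work surface, if the arm or the gripper's body presses on something with over 40 N, if the wrist force passes 120 N, or if a joint passes its speed limit or range.

## Robot

A 7-joint arm with a two-finger parallel gripper is mounted at the origin on a cart in front of the work surface, level with it; the furniture and walls round the work are solid. World frame = base frame: x ahead of the robot, y to its left, z up, the work surface at z = 0. Lengths are in m, angles in rad, forces in N, time in s.
With the tool pointing down it reaches from about 0.425 to 0.925 m from the base axis. Payload 6.8 kg.
Tool frame: the origin (TCP) lies between the finger pads; the fingertips stand 11 mm ahead of it and the grasp point (between the pads) lies 8 mm behind it; z points along the fingers, y is the line along which they close (so a half turn about z gives the same grasp; the last joint's range is limited). The gripper opens to 85 mm and grips with 20 to 120 N. Pads are 22 mm wide; open, the fingers measure 114 mm over their backs; the gripper's body (76 mm by 85 mm) begins 54 mm behind the grasp point. The pads swing forward as they close: fully open they stand 13 mm farther back than shut.
Start: joints at [-1.444, 0.477, 0.022, 1.555, -0.011, 1.109, -0.083], TCP at [0.157, 0.656, 0.242] pointing down, gripper open.
Joint ranges: [-2.96, 2.96], [-0.34, 2.1], [-1.41, 1.46], [0.24, 2.44], [-1.37, 4.51], [0.17, 1.92], [-2.96, 2.96]. Speed limits (rad/s): [2.39, 2.39, 3.14, 3.14, 3.14, 3.14, 3.14].

## Interface

Orientations are given as a rotation vector (axis times angle).
In Python, from bench import r gives the robot as it stands.
- The arm moves only by the tool send_rows, never from a script. Its argument "deltas" is a list of rows, each an object of numbers: "dx", "dy", "dz": the shift along the world's x, y, z in mm; "rx", "ry", "rz": the turn, a rotation vector about the world's x, y, z in degrees. A call has 1 to 5 rows; each row is the pose to reach, as a shift and turn from the pose commanded when the call began; what a row does not reach only later rows make up. A row lasts 1/12 s, in which the tool goes at most 41.7 mm and 7.16 degrees, less where a joint would pass 70% of its speed; a pose out of reach is approached as far as the arm can. A call with a gripper value outside its range is refused whole. "jaw" is the finger opening in mm, from 0 to 85.4, set as the call begins (left out, the last holds). The fingers move at their own pace and stop on an object; "newtons" is the grip in N (left out, the last holds). Time passes only in rows, so rows that repeat a pose let the fingers close. It gives the time, the measured TCP pose, the force, the opening and the grip force at its end, in the units of the state.
- r.get_obs(): the state, without advancing time (a new reading comes with each control period).
- r.grab_frame(name): name is "scene" or "top" or "wrist"; returns a dict with "frame" (480x640x3 uint8, blue, green, red), "z_map" (480x640 float32, m along the optical axis (not along the pixel's ray), 0 where there is no reading), "vertical_fov" (degrees; the focal length in pixels is half the picture's height over the tangent of half this angle, whatever the lens; pixels are square), "cx", "cy" (the principal point, pixels), "distortion" ([k1, k2, p1, p2, k3] as OpenCV has them; the pictures are not rectified), "xyz" and "orientation" of the camera in the world. Camera axes: x right, y down, z forward; pixel columns grow to the right and rows downward; lengths in m; the calibration is good to about 2 mm. A picture is of the moment at which its call begins.
- r.hand_in(): hands the job in; it is judged then, once.
The state is a dict: "clock": time; "joints": joint angles; "qvel": joint speeds; "tau": joint torques, N m; "tcp_pos": TCP position; "orientation": TCP orientation; "contact_force": force on the tool from outside, world axes, zero at the start; "moment": the same for the moment, N m; "grip_width": finger opening in m; "gripper_force": force on a finger pad.
Only numpy, scipy, OpenCV 4.12 (cv2) and the standard library are available. Lean on these libraries where they do the work, as an engineer would, in place of code of your own. Each camera call takes 0.05 s, during which the arm holds its last target. There are 200 camera calls.

## Working session

There is one attempt and no reset: what is moved stays moved. The work goes in short steps, Python scripts to look and compute and a tool call to move; the robot and the scene stay as the last step left them, time stands still between calls to the robot, and variables do not carry over. Pictures are saved under pics/ and viewed, at most 10 in all, crops included, and the job is handed in when it is done.

Besides the shell and the picture viewer there is one more tool, called as name([rows], argument=value, ...), one row to a line, values as JSON. send_rows: Moves the arm, as the interface text tells. Its arguments: {"type":"object","properties":{"deltas":{"type":"array","items":{"type":"object","properties":{"dx":{"type":"number"},"dy":{"type":"number"},"dz":{"type":"number"},"rx":{"type":"number"},"ry":{"type":"number"},"rz":{"type":"number"}}}},"jaw":{"type":"number"},"newtons":{"type":"number"}},"required":["deltas"]}

```bash
mkdir -p pics; ls; cat > h.py <<'E'
import numpy as np, cv2
from scipy.spatial.transform import Rotation as R
from bench import r
def K(f):
    F=240/np.tan(np.radians(f["vertical_fov"])/2)
    return np.array([[F,0,f["cx"]],[0,F,f["cy"]],[0,0,1.]])
def rot(f):
    o=np.array(f["orientation"],float)
    return R.from_rotvec(o).as_matrix() if o.size==3 else o.reshape(3,3)
def ray(f,px):
    u=cv2.undistortPoints(np.array(px,float).reshape(-1,1,2),K(f),np.array(f["distortion"],float))[:,0]
    return np.c_[u,np.ones(len(u))]@rot(f).T
def atz(f,px,z):
    d=ray(f,px);c=np.array(f["xyz"]);return c+d*((z-c[2])/d[:,2])[:,None]
def depth(f,px):
    d=ray(f,px);return np.array(f["xyz"])+d*np.array([f["z_map"][int(v),int(u)] for u,v in px])[:,None]
def cloud(f):
    v,u=np.mgrid[0:480,0:640];px=np.c_[u.ravel(),v.ravel()]
    return (np.array(f["xyz"])+ray(f,px)*f["z_map"].reshape(-1,1)).reshape(480,640,3)
E
python3 - <<'E'
from h import *
for n in("scene","top"):
    f=r.grab_frame(n);cv2.imwrite(f"pics/{n}0.png",f["frame"]);np.savez(f"{n}0.npz",**f)
    print(n,f["xyz"],f["orientation"],f["vertical_fov"],f["distortion"])
print(r.get_obs())
E
```

```text
pics
scene [-0.32168171 -0.55981291  1.04859122] [-2.07523901  1.10560456 -0.4791531 ] 46.24009052544794 [-0.05175487  0.          0.          0.          0.        ]
top [0.42765223 0.04158125 0.98497145] [-2.15562635  2.10673436 -0.16996557] 57.919488393421325 [0.02526305 0.         0.         0.         0.        ]
{'clock': 0.1, 'joints': array([-1.44407409,  0.47773332,  0.02234297,  1.55629871, -0.01151803,
        1.1093005 , -0.08312044]), 'qvel': array([-0.00036804, -0.00180119,  0.00122441, -0.00298567, -0.00034054,
        0.0004178 , -0.00186575]), 'tau': array([ 4.53908040e-03, -5.97761965e+01,  1.61380850e+00, -2.81954491e+01,
        1.28335730e-02,  5.00625363e-03, -1.31546358e-06]), 'tcp_pos': array([0.15694057, 0.65599784, 0.24143502]), 'orientation': array([-3.68013346e-01, -3.11987349e+00,  2.52818850e-03]), 'contact_force': array([ 0.00195188, -0.20187084, -1.01974125]), 'moment': array([-0.03402906,  0.02671513, -0.0216211 ]), 'gripper_force': 0.0, 'grip_width': 0.08542762602856434}
```

View pics/top0.png

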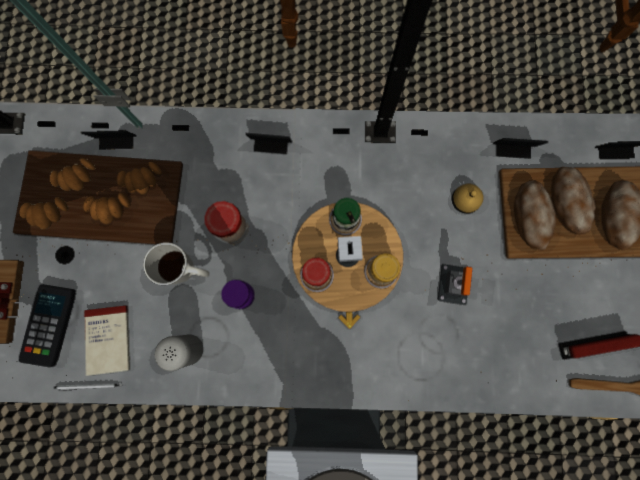

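View pics/scene0.png

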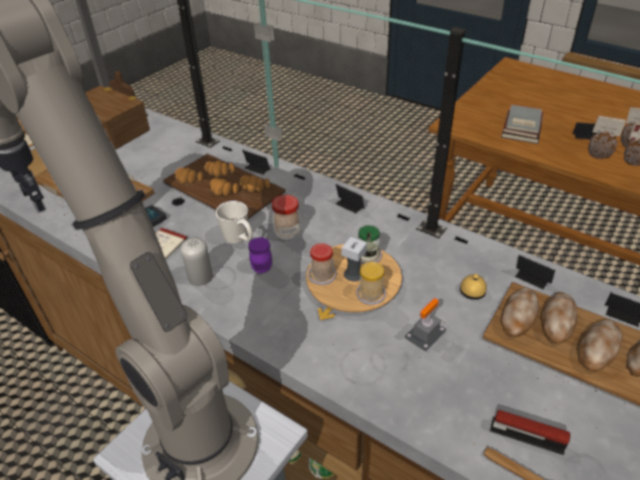

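Candidates for the red-lidded jar are the small one on the platter (top 316,270), a larger loose one (223,220) and a purple one (237,293). By the description it's the smaller red one on the platter. The key is in its stand at (460,282), the slot at (349,248) and the pointer at (348,320). The mug, shaker and bell are at (168,265), (175,352) and (468,198).

```bash
python3 - <<'E'
from h import *
f=dict(np.load("top0.npz"));im=f["frame"]
a=cv2.resize(im[190:335,280:490],None,fx=3.8,fy=3.8,interpolation=cv2.INTER_CUBIC)
cv2.imwrite("pics/crop1.png",a);print(a.shape)
C=cloud(f)
def blob(lo,hi,zlo,zhi,hmask,box):
    pass
hsv=cv2.cvtColor(im,cv2.COLOR_BGR2HSV)
z=C[...,2]
v,u=np.mgrid[0:480,0:640]
box=(u>280)&(u<490)&(v>190)&(v<335)
for n,h0,h1,zl,zh in(("red",172,6,.1,.12),("yellow",20,32,.1,.12),("green",50,85,.1,.12),("orange",5,16,.085,.12),("headtop",0,180,.12,.14)):
    H=hsv[...,0];m=((H>=h0)|(H<=h1)) if h0>h1 else (H>=h0)&(H<=h1)
    m=m&box&(z>zl)&(z<zh)
    if n!="headtop":m&=hsv[...,1]>100
    P=C[m];print(n,len(P),P.mean(0) if len(P) else 0, (u[m].mean(),v[m].mean()) if len(P) else 0)
    if n=="orange":
        w,V=np.linalg.eigh(np.cov(P[:,:2].T));print(V[:,1],np.sqrt(12*w), P.min(0),P.max(0))
E
```

```text
(551, 798, 3)
red 614 [0.51965739 0.06099297 0.10958853] (np.float64(315.9527687296417), np.float64(271.61889250814335))
yellow 643 [ 0.53392199 -0.07799837  0.10914305] (np.float64(384.6485225505443), np.float64(266.2379471228616))
green 471 [0.64926251 0.00215732 0.10960894] (np.float64(345.92144373673034), np.float64(210.0063694267516))
orange 282 [ 0.50857754 -0.20956997  0.10152904] (np.float64(449.209219858156), np.float64(280.57801418439715))
[-0.00840915  0.99996464] [0.05675531 0.32920872] [ 0.48033944 -0.25443783  0.08606765] [0.54570787 0.08524019 0.11016853]
headtop 470 [ 0.56614249 -0.00666178  0.12639568] (np.float64(350.1340425531915), np.float64(248.39574468085107))
```

View pics/crop1.png

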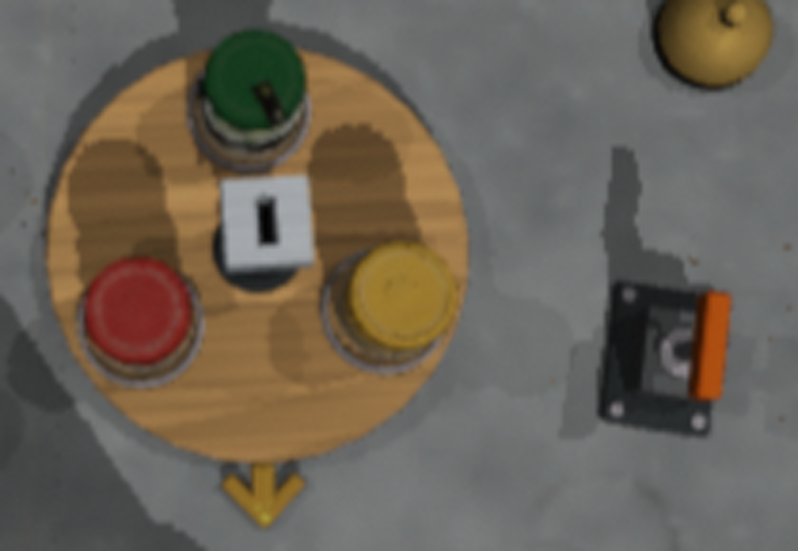

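```bash
python3 - <<'E'
from h import *
f=dict(np.load("top0.npz"));im=f["frame"];C=cloud(f);z=C[...,2]
s=lambda x,y:(280+(x+.5)/3.8-.5,190+(y+.5)/3.8-.5)
hsv=cv2.cvtColor(im,cv2.COLOR_BGR2HSV);v,u=np.mgrid[0:480,0:640]
print("tip",atz(f,[s(265,527)],.009),"arrow base",atz(f,[s(264,465)],.009))
e=atz(f,[s(267,197),s(268,245)],.126);print("slot",e,e.mean(0))
q=atz(f,[s(221,181),s(309,176),s(312,263),s(226,271)],.126);print("head",q,q.mean(0))
m=(hsv[...,0]>=3)&(hsv[...,0]<=16)&(hsv[...,1]>150)&(u>455)&(u<480)&(v>260)&(v<300)&(z>.095)&(z<.115)
P=C[m];rc=cv2.minAreaRect(P[:,:2].astype(np.float32)*1000);print("key",len(P),P.mean(0),rc)
w,V=np.linalg.eigh(np.cov(P[:,:2].T));print(V[:,1],np.sqrt(12*w))
e=atz(f,[s(706,293),s(731,293),s(692,398),s(719,400)],.103);print(e)
p=atz(f,[s(629,295),s(698,422),s(616,409)],.005);print("stand",p)
for n,b in(("mug",(120,225,235,300)),("shaker",(140,210,325,380)),("bell",(450,485,180,215))):
    m=(u>b[0])&(u<b[1])&(v>b[2])&(v<b[3])&(z>.03)&(z<.14);print(n,C[m].min(0),C[m].max(0))
E
```

```text
tip [[ 0.40633406 -0.01378643  0.009     ]] arrow base [[ 0.44187352 -0.01275928  0.009     ]]
slot [[ 0.58025049 -0.0060271   0.126     ]
 [ 0.55460558 -0.00688107  0.126     ]] [ 0.56742803 -0.00645409  0.126     ]
head [[ 0.58831407  0.01844493  0.126     ]
 [ 0.59205044 -0.02812418  0.126     ]
 [ 0.54557554 -0.03009664  0.126     ]
 [ 0.54031073  0.01498394  0.126     ]] [ 0.56656269 -0.00619799  0.126     ]
key 214 [ 0.50905612 -0.24453452  0.10280571] ((509.2182312011719, -245.6999053955078), (15.039937019348145, 57.518680572509766), 83.08496856689453)
[-0.99027835  0.13909995] [0.01436596 0.05682348]
[[ 0.53737178 -0.2428617   0.103     ]
 [ 0.53768565 -0.25614959  0.103     ]
 [ 0.48118559 -0.23368155  0.103     ]
 [ 0.48048562 -0.24785012  0.103     ]]
stand [[ 0.54729187 -0.22888294  0.005     ]
 [ 0.47318733 -0.26732409  0.005     ]
 [ 0.4795841  -0.21961024  0.005     ]]
mug [0.4613676  0.24925232 0.03015398] [0.59783873 0.41906594 0.10327281]
shaker [0.3208924  0.30710134 0.03002966] [0.3860001  0.37093166 0.12294421]
bell [ 0.67989048 -0.30831168  0.03000211] [ 0.73545472 -0.25238816  0.05952305]
```

send_rows([
  {"dx":30,"dy":-24,"rz":-7},
  {"dx":60,"dy":-48,"rz":-14},
  {"dx":90,"dy":-72,"rz":-21},
  {"dx":120,"dy":-96,"rz":-28},
  {"dx":150,"dy":-120,"rz":-35},
], jaw=60, newtons=60)

```text
$.deltas[0]: bad value
```

send_rows([
  {"dx":30,"dy":-26,"rz":-7},
  {"dx":60,"dy":-52,"rz":-14},
  {"dx":90,"dy":-78,"rz":-21},
  {"dx":120,"dy":-104,"rz":-28},
  {"dx":150,"dy":-130,"rz":-35},
])

```text
$.deltas[0]: bad value
```

send_rows([
  {"dx":30,"dy":-24,"dz":0,"rx":0,"ry":0,"rz":-7},
  {"dx":60,"dy":-48,"dz":0,"rx":0,"ry":0,"rz":-14},
  {"dx":90,"dy":-72,"dz":0,"rx":0,"ry":0,"rz":-21},
  {"dx":120,"dy":-96,"dz":0,"rx":0,"ry":0,"rz":-28},
  {"dx":150,"dy":-120,"dz":0,"rx":0,"ry":0,"rz":-35},
], jaw=60, newtons=60)

```text
clock: 0.52
tcp_pos: [0.3081, 0.5349, 0.242]
orientation: [-1.298, -2.861, 0.001]
contact_force: [0.9, 1.6, -0.4]
grip_width: 0.0603
gripper_force: 0.0
```

send_rows([
  {"dx":28,"dy":-28,"dz":0,"rx":0,"ry":0,"rz":-7},
  {"dx":56,"dy":-56,"dz":0,"rx":0,"ry":0,"rz":-14},
  {"dx":84,"dy":-84,"dz":0,"rx":0,"ry":0,"rz":-21},
  {"dx":112,"dy":-112,"dz":0,"rx":0,"ry":0,"rz":-28},
  {"dx":140,"dy":-140,"dz":0,"rx":0,"ry":0,"rz":-35},
])

```text
clock: 0.93
tcp_pos: [0.4479, 0.3948, 0.2421]
orientation: [-2.098, -2.338, 0.001]
contact_force: [0.4, 1.9, 0.1]
grip_width: 0.0602
gripper_force: 0.0
```

send_rows([
  {"dx":12,"dy":-38,"dz":0,"rx":0,"ry":0,"rz":-7},
  {"dx":24,"dy":-76,"dz":0,"rx":0,"ry":0,"rz":-14},
  {"dx":36,"dy":-114,"dz":0,"rx":0,"ry":0,"rz":-21},
  {"dx":48,"dy":-152,"dz":0,"rx":0,"ry":0,"rz":-28},
  {"dx":60,"dy":-190,"dz":0,"rx":0,"ry":0,"rz":-35},
])

```text
clock: 1.35
tcp_pos: [0.507, 0.2045, 0.2421]
orientation: [-2.704, -1.599, 0.001]
contact_force: [0.0, 0.2, -0.1]
grip_width: 0.0602
gripper_force: 0.0
```

send_rows([
  {"dx":0,"dy":-40,"dz":0,"rx":0,"ry":0,"rz":-7},
  {"dx":0,"dy":-80,"dz":0,"rx":0,"ry":0,"rz":-14},
  {"dx":0,"dy":-120,"dz":0,"rx":0,"ry":0,"rz":-21},
  {"dx":0,"dy":-160,"dz":0,"rx":0,"ry":0,"rz":-28},
  {"dx":0,"dy":-200,"dz":0,"rx":0,"ry":0,"rz":-35},
])

```text
clock: 1.77
tcp_pos: [0.5064, 0.0047, 0.2422]
orientation: [-3.059, -0.712, 0.0]
contact_force: [0.2, -0.2, 0.1]
grip_width: 0.0603
gripper_force: 0.0
```

```bash
python3 - <<'E'
from h import *
o=r.get_obs();print(o["clock"],o["joints"].round(3),o["tcp_pos"].round(4))
M=R.from_rotvec(o["orientation"]).as_matrix();print(M.round(3))
f=r.grab_frame("wrist");cv2.imwrite("pics/wrist0.png",f["frame"]);np.savez("wrist0.npz",**f);print(f["xyz"],rot(f).round(3))
E
```

```text
1.7667 [-0.798  0.243  0.791  1.991 -0.207  0.988 -1.021] [0.5064 0.0047 0.2422]
[[ 0.897  0.442 -0.   ]
 [ 0.442 -0.897  0.   ]
 [ 0.    -0.    -1.   ]]
[0.57416278 0.03897976 0.37359563] [[ 0.442 -0.856 -0.268]
 [-0.897 -0.422 -0.133]
 [ 0.     0.299 -0.954]]
```

send_rows([
  {"dx":0,"dy":-37,"dz":0,"rx":0,"ry":0,"rz":-7},
  {"dx":0,"dy":-74,"dz":0,"rx":0,"ry":0,"rz":-14},
  {"dx":0,"dy":-111,"dz":0,"rx":0,"ry":0,"rz":-21},
  {"dx":0,"dy":-148,"dz":0,"rx":0,"ry":0,"rz":-28},
  {"dx":0,"dy":-185,"dz":0,"rx":0,"ry":0,"rz":-34},
])

```text
clock: 2.23
tcp_pos: [0.5067, -0.1796, 0.2422]
orientation: [-3.134, 0.211, 0.0]
contact_force: [1.0, 0.1, 0.9]
grip_width: 0.0603
gripper_force: 0.0
```

send_rows([
  {"dx":0,"dy":-32,"dz":0,"rx":0,"ry":0,"rz":0},
  {"dx":2,"dy":-65,"dz":0,"rx":0,"ry":0,"rz":0},
  {"dx":2,"dy":-65,"dz":0,"rx":0,"ry":0,"rz":0},
])

```text
clock: 2.48
tcp_pos: [0.5073, -0.2508, 0.2429]
orientation: [3.13, -0.217, 0.001]
contact_force: [-0.1, -0.6, 0.6]
grip_width: 0.0599
gripper_force: 0.0
```

```bash
python3 - <<'E'
from h import *
o=r.get_obs();print(o["clock"],o["joints"].round(3),o["tcp_pos"].round(4))
M=R.from_rotvec(o["orientation"]).as_matrix();print(M.round(3))
f=r.grab_frame("wrist");cv2.imwrite("pics/wrist1.png",f["frame"]);np.savez("wrist1.npz",**f)
C=cloud(f);hsv=cv2.cvtColor(f["frame"],cv2.COLOR_BGR2HSV);z=C[...,2]
m=(hsv[...,0]>=3)&(hsv[...,0]<=16)&(hsv[...,1]>150)&(z>.098)&(z<.108)&(abs(C[...,1]+.245)<.06)
P=C[m];print(len(P),P.mean(0),cv2.minAreaRect(P[:,:2].astype(np.float32)*1000))
w,V=np.linalg.eigh(np.cov(P[:,:2].T));print(V[:,1],np.sqrt(12*w))
E
```

```text
2.4833 [-0.36   0.414  0.93   1.865 -0.377  1.049 -0.987] [ 0.5073 -0.2508  0.2429]
[[ 0.99  -0.138  0.   ]
 [-0.138 -0.99  -0.005]
 [ 0.001  0.005 -1.   ]]
1541 [ 0.51116884 -0.24571567  0.10251837] ((509.66259765625, -245.53482055664062), (13.258679389953613, 56.46736526489258), 82.14997100830078)
[-0.99121537  0.13225767] [0.01269619 0.05613787]
```

View pics/wrist1.png

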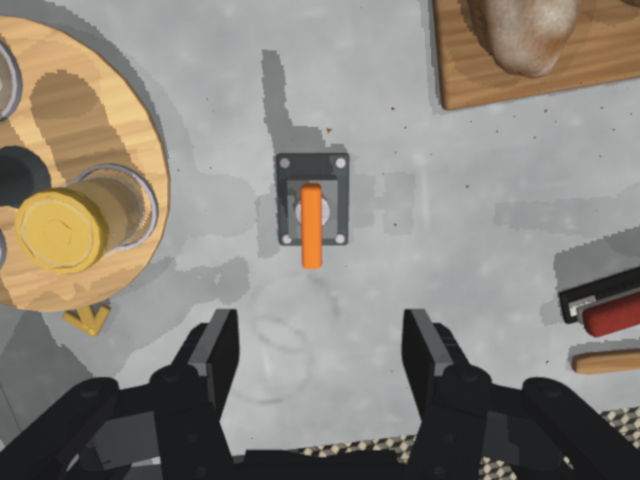

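The picture shows the orange bar at (312,226), running parallel to the pads. The grip is well lined up, so I'm going down.

send_rows([
  {"dx":2,"dy":5,"dz":-30,"rx":0,"ry":0,"rz":0},
  {"dx":2.4,"dy":5.3,"dz":-60,"rx":0,"ry":0,"rz":0},
  {"dx":2.4,"dy":5.3,"dz":-90,"rx":0,"ry":0,"rz":0},
  {"dx":2.4,"dy":5.3,"dz":-110,"rx":0,"ry":0,"rz":0},
  {"dx":2.4,"dy":5.3,"dz":-110,"rx":0,"ry":0,"rz":0},
])

```text
clock: 2.95
tcp_pos: [0.5092, -0.235, 0.1282]
orientation: [-3.133, 0.2, 0.012]
contact_force: [-1.0, 0.5, 1.6]
grip_width: 0.0601
gripper_force: 0.0
```

send_rows([
  {"dx":0,"dy":0,"dz":-16,"rx":0,"ry":0,"rz":0},
  {"dx":0,"dy":0,"dz":-32,"rx":0,"ry":0,"rz":0},
  {"dx":0,"dy":0,"dz":-48,"rx":0,"ry":0,"rz":0},
  {"dx":0,"dy":0,"dz":-48,"rx":0,"ry":0,"rz":0},
  {"dx":0,"dy":0,"dz":-48,"rx":0,"ry":0,"rz":0},
])

```text
clock: 3.37
tcp_pos: [0.5117, -0.2375, 0.0849]
orientation: [-3.135, 0.203, 0.001]
contact_force: [1.0, -0.7, -0.1]
grip_width: 0.0597
gripper_force: 0.0
```

send_rows([
  {"dx":0,"dy":0,"dz":0,"rx":0,"ry":0,"rz":0},
  {"dx":0,"dy":0,"dz":0,"rx":0,"ry":0,"rz":0},
  {"dx":0,"dy":0,"dz":0,"rx":0,"ry":0,"rz":0},
  {"dx":0,"dy":0,"dz":0,"rx":0,"ry":0,"rz":0},
  {"dx":0,"dy":0,"dz":0,"rx":0,"ry":0,"rz":0},
], jaw=5, newtons=80)

```text
clock: 3.78
tcp_pos: [0.5117, -0.2404, 0.0854]
orientation: [3.131, -0.206, 0.003]
contact_force: [-0.3, -4.4, 1.2]
grip_width: 0.013
gripper_force: 78.0
```

send_rows([
  {"dx":0,"dy":-3,"dz":10,"rx":0,"ry":0,"rz":0},
  {"dx":0,"dy":-3,"dz":22,"rx":0,"ry":0,"rz":0},
  {"dx":0,"dy":-3,"dz":50,"rx":0,"ry":0,"rz":0},
  {"dx":0,"dy":-3,"dz":80,"rx":0,"ry":0,"rz":0},
  {"dx":0,"dy":-3,"dz":110,"rx":0,"ry":0,"rz":0},
])

```text
clock: 4.2
tcp_pos: [0.511, -0.2408, 0.1962]
orientation: [-3.134, 0.205, 0.001]
contact_force: [1.1, -0.2, -0.9]
grip_width: 0.0131
gripper_force: 77.6
```

send_rows([
  {"dx":0,"dy":0,"dz":30,"rx":0,"ry":0,"rz":2.5},
  {"dx":0,"dy":0,"dz":50,"rx":0,"ry":0,"rz":5},
  {"dx":0,"dy":0,"dz":50,"rx":0,"ry":0,"rz":7},
  {"dx":0,"dy":0,"dz":50,"rx":0,"ry":0,"rz":7},
  {"dx":0,"dy":0,"dz":50,"rx":0,"ry":0,"rz":7},
])

```text
clock: 4.62
tcp_pos: [0.5112, -0.2407, 0.2449]
orientation: [-3.14, 0.014, -0.001]
contact_force: [0.9, 0.4, -1.5]
grip_width: 0.0131
gripper_force: 77.6
```

```bash
python3 - <<'E'
from h import *
o=r.get_obs();print(o["clock"],o["joints"].round(3),o["tcp_pos"].round(4))
M=R.from_rotvec(o["orientation"]).as_matrix();print(M.round(3))
f=r.grab_frame("wrist");cv2.imwrite("pics/wrist2.png",f["frame"]);np.savez("wrist2.npz",**f)
E
```

```text
4.6167 [-0.356  0.4    0.898  1.862 -0.359  1.051 -0.894] [ 0.5112 -0.2407  0.2449]
[[ 1.    -0.009  0.   ]
 [-0.009 -1.     0.001]
 [ 0.    -0.001 -1.   ]]
```

View pics/wrist2.png

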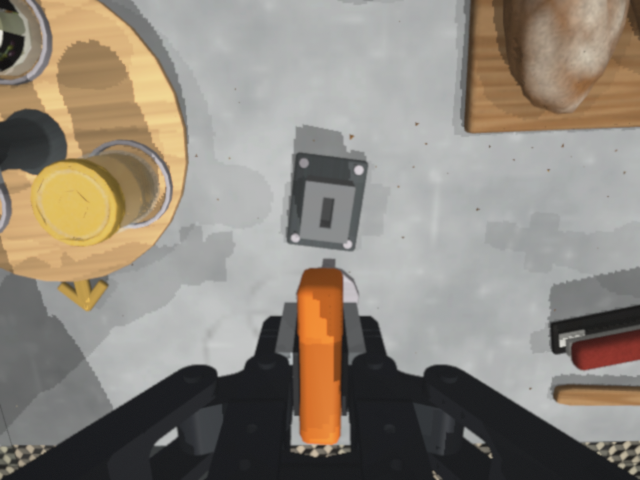

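```bash
python3 - <<'E'
from h import *
o=r.get_obs();f=dict(np.load("wrist2.npz"));im=f["frame"];C=cloud(f)
print(K(f)[0,0],f["cx"],f["cy"])
M=R.from_rotvec(o["orientation"]).as_matrix();T=(C-o["tcp_pos"])@M*1000
cv2.imwrite("pics/crop2.png",cv2.resize(im[240:390,250:400],None,fx=4,fy=4,interpolation=cv2.INTER_CUBIC))
for v in (262,266,270,278,284,290,300):
    print(v,[(u,*T[v,u].round(0).astype(int)) for u in range(296,364,4) if abs(T[v,u,2])<110])
hsv=cv2.cvtColor(im,cv2.COLOR_BGR2HSV)
m=(hsv[...,0]>=3)&(hsv[...,0]<=16)&(hsv[...,1]>150)&(abs(T[...,2])<60);P=T[m];print(len(P),P.min(0),P.max(0),P.mean(0))
t=P[P[:,2]<np.percentile(P[:,2],60)]
A=np.c_[t[:,:2],np.ones(len(t))];print("top plane",np.linalg.lstsq(A,t[:,2],rcond=None)[0])
w,V=np.linalg.eigh(np.cov(t[:,:2].T));print(V[:,1],t.mean(0))
E
```

```text
419.7808753211587 320.0642523105135 244.15501508891674
262 [(324, np.int64(9), np.int64(2), np.int64(54)), (328, np.int64(9), np.int64(3), np.int64(52)), (332, np.int64(9), np.int64(5), np.int64(55))]
266 [(324, np.int64(9), np.int64(1), np.int64(48)), (328, np.int64(12), np.int64(3), np.int64(41)), (332, np.int64(9), np.int64(5), np.int64(49))]
270 [(308, np.int64(26), np.int64(-4), np.int64(-3)), (312, np.int64(27), np.int64(-3), np.int64(-4)), (316, np.int64(27), np.int64(-2), np.int64(-4)), (320, np.int64(27), np.int64(0), np.int64(-3)), (324, np.int64(27), np.int64(1), np.int64(-4)), (328, np.int64(27), np.int64(2), np.int64(-4)), (332, np.int64(27), np.int64(3), np.int64(-5)), (336, np.int64(27), np.int64(5), np.int64(-4)), (340, np.int64(11), np.int64(8), np.int64(38))]
278 [(304, np.int64(26), np.int64(-5), np.int64(-9)), (308, np.int64(27), np.int64(-4), np.int64(-11)), (312, np.int64(27), np.int64(-3), np.int64(-11)), (316, np.int64(27), np.int64(-2), np.int64(-11)), (320, np.int64(27), np.int64(0), np.int64(-11)), (324, np.int64(27), np.int64(1), np.int64(-11)), (328, np.i
[... 1961 characters left out ...]
(-19)), (324, np.int64(23), np.int64(1), np.int64(-19)), (328, np.int64(23), np.int64(2), np.int64(-19)), (332, np.int64(24), np.int64(3), np.int64(-20)), (336, np.int64(23), np.int64(4), np.int64(-19)), (340, np.int64(23), np.int64(6), np.int64(-18)), (344, np.int64(-2), np.int64(10), np.int64(35)), (348, np.int64(-2), np.int64(12), np.int64(35)), (352, np.int64(-2), np.int64(14), np.int64(36)), (356, np.int64(-2), np.int64(15), np.int64(34))]
7253 [-30.609558    -8.10607768 -27.08721281] [27.58408797  6.41545922 -1.91211899] [  3.66426725  -0.37201489 -17.94618395]
top plane [-2.32529724e-03 -2.33724911e-03 -1.91718404e+01]
[-0.99999855  0.0017042 ] [  0.67340464   0.07059758 -19.1735713 ]
```

View pics/crop2.png

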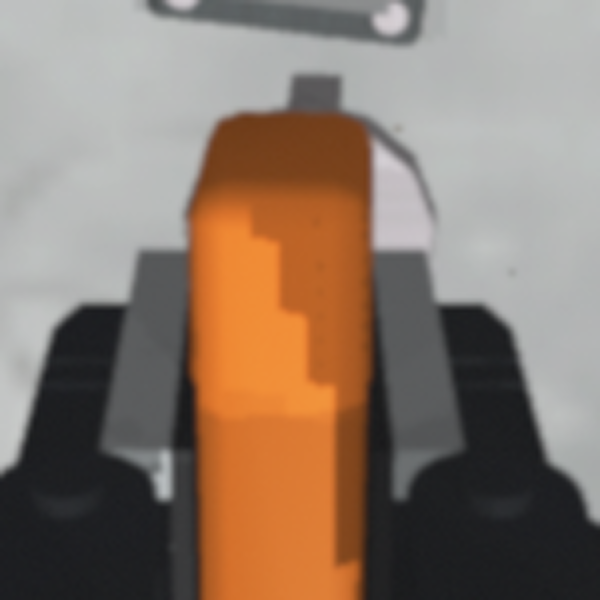

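```bash
python3 - <<'E'
from h import *
o=r.get_obs();f=dict(np.load("wrist2.npz"));im=f["frame"];C=cloud(f)
M=R.from_rotvec(o["orientation"]).as_matrix();T=(C-o["tcp_pos"])@M*1000
hsv=cv2.cvtColor(im,cv2.COLOR_BGR2HSV)
m=(hsv[...,0]>=3)&(hsv[...,0]<=16)&(hsv[...,1]>120)&(abs(T[...,1])<4.5)&(abs(T[...,0])<20)&(abs(T[...,2]+19)<5)
P=T[m]
for ym in (3,4.5):
    t=P[abs(P[:,1])<ym];A=np.c_[t[:,:2],np.ones(len(t))];c,res,_,_=np.linalg.lstsq(A,t[:,2],rcond=None);print(len(t),c,np.sqrt(res/len(t)))
print("cam in tool",(np.array(f["xyz"])-o["tcp_pos"])@M*1000);print((M.T@rot(f)).round(4))
B=(C-o["tcp_pos"])@M*1000
v,u=np.mgrid[0:480,0:640]
m=(v>278)&(v<305)&(u>344)&(u<354)&(abs(T[...,2]-36)<5);t=T[m];print("collar",len(t),np.linalg.lstsq(np.c_[t[:,:2],np.ones(len(t))],t[:,2],rcond=None)[0],t.mean(0))
def pt(px,z):  # point on tool-z plane
    d=ray(f,px)@M;c=(np.array(f["xyz"])-o["tcp_pos"])@M*1000
    return (c+d*((z-c[2])/d[:,2])[:,None]).round(2)
q=lambda x,y:(250+(x+.5)/4-.5,240+(y+.5)/4-.5)
print("blade",pt([q(291,90),q(342,90),q(293,76),q(341,76)],62),pt([q(291,90),q(342,90)],58))
print("collar edge",pt([q(375,125),q(408,150),q(434,205),q(430,250)],35.))
print("bar top",pt([q(192,300),q(372,300),q(193,400),q(370,400)],-17))
E
```

```text
2135 [-3.66619873e-03 -6.12091776e-02 -1.90542088e+01] [0.54518307]
3196 [-3.45010628e-03 -4.31057619e-02 -1.90291716e+01] [0.55092575]
cam in tool [  75.72577369   -0.48754661 -132.06318515]
[[ 8.000e-04 -9.546e-01 -2.980e-01]
 [ 1.000e+00  6.000e-04  8.000e-04]
 [-6.000e-04 -2.980e-01  9.546e-01]]
collar 216 [ 0.05552337  0.13469468 33.64431529] [ 2.40672108 12.21005403 35.42257393]
blade [[ 5.9   0.83 62.  ]
 [ 5.9   7.09 62.  ]
 [ 7.72  1.07 62.  ]
 [ 7.72  6.94 62.  ]] [[ 7.34  0.8  58.  ]
 [ 7.34  6.93 58.  ]]
collar edge [[11.67  9.59 35.  ]
 [ 8.81 13.17 35.  ]
 [ 2.43 16.12 35.  ]
 [-2.9  15.84 35.  ]]
bar top [[ 17.42  -7.17 -17.  ]
 [ 17.42   6.47 -17.  ]
 [  8.85  -7.23 -17.  ]
 [  8.86   6.47 -17.  ]]
```

send_rows([
  {"dx":8,"dy":35,"dz":0,"rx":1,"ry":0,"rz":1.5},
  {"dx":16,"dy":70,"dz":0,"rx":2,"ry":0,"rz":3},
  {"dx":24,"dy":105,"dz":0,"rx":3.1,"ry":0,"rz":4.5},
  {"dx":32,"dy":140,"dz":0,"rx":3.1,"ry":0,"rz":4.5},
  {"dx":41,"dy":175,"dz":0,"rx":3.1,"ry":0,"rz":4.5},
])

```text
clock: 5.08
tcp_pos: [0.5517, -0.0649, 0.2436]
orientation: [-3.085, -0.106, 0.003]
contact_force: [0.6, 0.6, -1.0]
grip_width: 0.0128
gripper_force: 77.7
```

send_rows([
  {"dx":7,"dy":25,"dz":0,"rx":0,"ry":0,"rz":0},
  {"dx":13,"dy":45,"dz":0,"rx":0,"ry":0,"rz":0},
  {"dx":16,"dy":60,"dz":0,"rx":0,"ry":0,"rz":0},
  {"dx":16,"dy":60,"dz":0,"rx":0,"ry":0,"rz":0},
  {"dx":16,"dy":60,"dz":0,"rx":0,"ry":0,"rz":0},
])

```text
clock: 5.5
tcp_pos: [0.5679, -0.0056, 0.2435]
orientation: [-3.086, -0.111, 0.004]
contact_force: [0.0, -1.4, -0.5]
grip_width: 0.0125
gripper_force: 77.7
```

```bash
python3 - <<'E'
from h import *
o=r.get_obs();print(o["clock"],o["joints"].round(3),o["tcp_pos"].round(4))
M=R.from_rotvec(o["orientation"]).as_matrix();print(M.round(3))
f=r.grab_frame("wrist");np.savez("wrist3.npz",**f)
cv2.imwrite("pics/crop3.png",cv2.resize(f["frame"][190:340,220:420],None,fx=4,fy=4,interpolation=cv2.INTER_CUBIC))
E
```

```text
5.5 [-0.704  0.389  0.826  1.851 -0.387  1.061 -1.218] [ 0.5679 -0.0056  0.2435]
[[ 0.997  0.072 -0.004]
 [ 0.072 -0.996  0.053]
 [-0.    -0.053 -0.999]]
```

View pics/crop3.png

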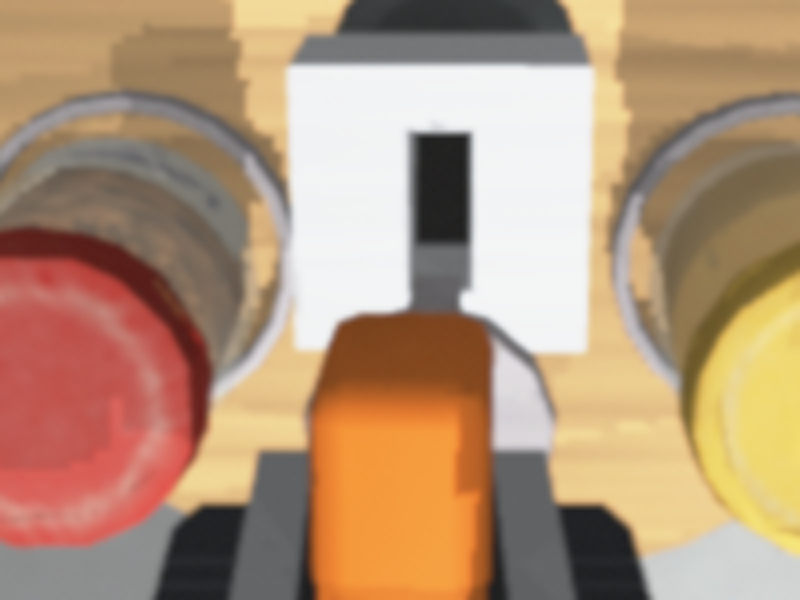

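```bash
python3 - <<'E'
from h import *
o=r.get_obs();f=dict(np.load("wrist3.npz"));p=o["tcp_pos"]
q=lambda x,y:(220+(x+.5)/4-.5,190+(y+.5)/4-.5)
h=atz(f,[q(287,66),q(593,66),q(586,352),q(296,350)],.126)
print("head",(h*1000).round(1).tolist(),h.mean(0)); d=[h[0]-h[3],h[1]-h[2]];print([np.degrees(np.arctan2(a[1],a[0])) for a in d])
d=[h[0]-h[1],h[3]-h[2]];print([np.degrees(np.arctan2(-a[0],a[1])) for a in d])
s=atz(f,[q(410,132),q(471,132),q(470.5,285),q(410.5,285)],.126);print("slot",(s*1000).round(1).tolist())
print([np.degrees(np.arctan2(a[1],a[0])) for a in (s[1]-s[2],s[0]-s[3])])
C=cloud(f);v,u=np.mgrid[0:480,0:640];m=(abs(u-330)<45)&(v>205)&(v<280)&(abs(C[...,2]-.126)<.006)
print("head depth",C[m].mean(0),C[m].min(0),C[m].max(0))
for z in(.181,.186):
    b=atz(f,[q(412,245),q(465,245),q(412,285),q(461,285)],z);print("blade",(b*1000).round(1).tolist())
for z in (.208,):
    c=atz(f,[q(500,340),q(540,375),q(553,410),q(553,445)],z);print("collar",(c*1000).round(1).tolist())
c=atz(f,[q(310,440),q(493,440)],.2605);print("bar top",(c*1000).round(1).tolist())
hsv=cv2.cvtColor(f["frame"],cv2.COLOR_BGR2HSV);t=C[(hsv[...,0]>=3)&(hsv[...,0]<=16)&(hsv[...,1]>120)&(C[...,2]>.25)&(abs(C[...,0]-p[0])<.02)&(abs(C[...,1]-p[1])<.0035)]
print(np.linalg.lstsq(np.c_[t[:,:2]-p[:2],np.ones(len(t))],t[:,2],rcond=None)[0],len(t))
E
```

```text
head [[587.5, 20.0, 126.0], [591.4, -26.1, 126.0], [545.4, -29.9, 126.0], [541.4, 16.1, 126.0]] [ 0.56644246 -0.00495395  0.126     ]
[np.float64(4.766040824582846), np.float64(4.727632220313058)]
[np.float64(4.812747131620087), np.float64(4.941066862323245)]
slot [[578.8, 0.6, 126.0], [579.6, -8.7, 126.0], [555.0, -10.7, 126.0], [554.1, -1.3, 126.0]]
[np.float64(4.678385027995988), np.float64(4.419156085061695)]
head depth [ 0.56955352 -0.0052809   0.12574743] [ 0.54158854 -0.02982681  0.12017294] [0.59113361 0.01967646 0.12804152]
blade [[579.1, -2.3, 181.0], [579.7, -8.7, 181.0], [574.0, -2.7, 181.0], [574.5, -8.6, 181.0]]
blade [[580.8, -2.4, 186.0], [581.4, -8.6, 186.0], [575.8, -2.8, 186.0], [576.3, -8.6, 186.0]]
collar [[578.4, -13.0, 208.0], [574.8, -17.6, 208.0], [570.9, -19.4, 208.0], [566.8, -19.8, 208.0]]
bar top [[589.7, 2.4, 260.5], [591.0, -11.2, 260.5]]
[0.00053422 0.01837493 0.26183755] 2489
```

```bash
python3 - <<'E'
from h import *
f=dict(np.load("wrist3.npz"));C=cloud(f)
for v in range(246,272,2): print(v,4*(v-190),[tuple((C[v,u]*1000).round(0).astype(int).tolist()) for u in (324,329,333,338)])
a=f["frame"][236:274,312:348];cv2.imwrite("pics/crop4.png",cv2.resize(cv2.convertScaleAbs(a,alpha=1.6),None,fx=15,fy=15,interpolation=cv2.INTER_NEAREST))
E
```

```text
246 224 [(556, -1, 102), (557, -5, 103), (557, -7, 103), (565, -10, 125)]
248 232 [(555, -1, 102), (556, -5, 104), (556, -7, 103), (563, -10, 125)]
250 240 [(554, -1, 105), (554, -5, 102), (554, -8, 102), (562, -11, 125)]
252 248 [(553, -2, 105), (553, -5, 104), (553, -8, 104), (561, -11, 126)]
254 256 [(553, -2, 108), (553, -5, 109), (554, -8, 109), (559, -11, 125)]
256 264 [(553, -2, 113), (553, -5, 113), (553, -8, 112), (558, -11, 125)]
258 272 [(553, -2, 117), (553, -5, 117), (553, -8, 116), (557, -11, 125)]
260 280 [(576, -3, 186), (577, -6, 186), (577, -8, 187), (556, -11, 126)]
262 288 [(576, -4, 189), (576, -6, 189), (577, -8, 189), (553, -11, 124)]
264 296 [(576, -4, 192), (576, -6, 191), (577, -8, 192), (553, -11, 126)]
266 304 [(576, -4, 194), (580, -6, 202), (577, -8, 195), (552, -11, 126)]
268 312 [(595, -5, 245), (595, -6, 246), (579, -8, 204), (579, -10, 202)]
270 320 [(595, -5, 247), (595, -6, 247), (595, -8, 246), (594, -9, 245)]
```

View pics/crop4.png

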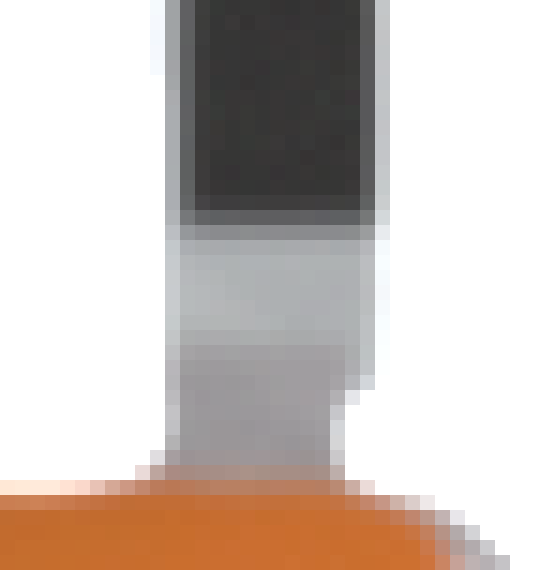

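```bash
python3 - <<'E'
from h import *
f=dict(np.load("wrist3.npz"))
print(atz(f,[(322.9,264),(328.4,264),(333.9,264)],.190)*1000, atz(f,[(328.4,260)],.185)*1000)
# bar end-face centre: crop3 rows ~ y=345, 337..492
q=lambda x,y:(220+(x+.5)/4-.5,190+(y+.5)/4-.5)
print(atz(f,[q(333,335),q(492,335)],.250)*1000)
E
```

```text
[[575.67910854  -3.07730751 190.        ]
 [575.91532449  -5.6439183  190.        ]
 [576.15114018  -8.20683699 190.        ]] [[576.10847478  -5.45925321 185.        ]]
[[594.07405513   1.92919802 250.        ]
 [595.25274506 -10.69143478 250.        ]]
```

send_rows([
  {"dx":1,"dy":1.4,"dz":-10,"rx":0,"ry":0,"rz":0.6},
  {"dx":1,"dy":1.4,"dz":-25,"rx":0,"ry":0,"rz":0.6},
  {"dx":1,"dy":1.4,"dz":-40,"rx":0,"ry":0,"rz":0.6},
  {"dx":1,"dy":1.4,"dz":-48,"rx":0,"ry":0,"rz":0.6},
  {"dx":1,"dy":1.4,"dz":-48,"rx":0,"ry":0,"rz":0.6},
])

```text
clock: 5.97
tcp_pos: [0.5678, -0.0058, 0.1941]
orientation: [-3.086, -0.122, 0.007]
contact_force: [-0.2, -0.1, 0.3]
grip_width: 0.013
gripper_force: 77.7
```

send_rows([
  {"dx":0,"dy":0,"dz":0,"rx":0,"ry":0,"rz":0},
  {"dx":0,"dy":0,"dz":0,"rx":0,"ry":0,"rz":0},
])

```text
clock: 6.13
tcp_pos: [0.5698, -0.0054, 0.1969]
orientation: [-3.085, -0.124, -0.001]
contact_force: [0.4, -0.5, -1.7]
grip_width: 0.0126
gripper_force: 77.7
```

```bash
python3 - <<'E'
from h import *
o=r.get_obs();print(o["clock"],o["tcp_pos"].round(4),R.from_rotvec(o["orientation"]).as_matrix().round(3),o["contact_force"])
f=r.grab_frame("wrist");np.savez("wrist4.npz",**f)
cv2.imwrite("pics/crop5.png",cv2.resize(f["frame"][180:330,220:420],None,fx=4,fy=4,interpolation=cv2.INTER_CUBIC))
E
```

```text
6.1333 [ 0.5698 -0.0054  0.1969] [[ 0.997  0.08  -0.002]
 [ 0.08  -0.995  0.054]
 [ 0.003 -0.054 -0.999]] [ 0.37852339 -0.51290659 -1.67860263]
```

View pics/crop5.png

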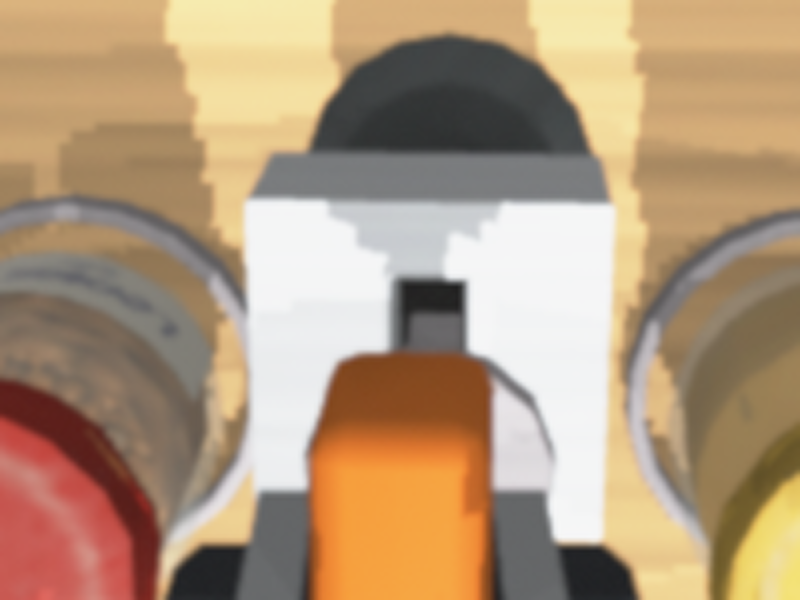

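```bash
python3 - <<'E'
from h import *
f=dict(np.load("wrist4.npz"));C=cloud(f);g=cv2.cvtColor(f["frame"],cv2.COLOR_BGR2GRAY)
q=lambda x,y:(220+(x+.5)/4-.5,180+(y+.5)/4-.5)
for v in range(249,270,2):print(v,g[v,314:342].tolist())
for v in range(256,270,2): print(v,[tuple((C[v,u]*1000).round(0).astype(int).tolist()) for u in (322,325,329,333)])
h=atz(f,[q(246,200),q(614,204),q(603,541)],.126)*1000;print("head c",(h[0]+h[2])/2,h)
E
```

```text
249 [244, 240, 230, 216, 183, 150, 132, 127, 127, 128, 130, 130, 130, 131, 130, 131, 143, 179, 210, 216, 217, 217, 225, 238, 244, 245, 245, 245]
251 [245, 243, 235, 199, 143, 104, 66, 41, 38, 37, 38, 38, 39, 39, 39, 39, 39, 42, 45, 45, 48, 77, 151, 224, 243, 245, 245, 245]
253 [244, 243, 233, 195, 138, 103, 65, 40, 35, 35, 35, 35, 36, 35, 35, 37, 37, 36, 35, 36, 38, 73, 149, 223, 243, 245, 245, 245]
255 [238, 235, 221, 179, 132, 101, 65, 40, 37, 37, 36, 35, 35, 35, 35, 36, 35, 36, 37, 35, 37, 73, 151, 224, 243, 245, 245, 245]
257 [236, 233, 217, 174, 128, 97, 64, 41, 40, 47, 51, 52, 52, 51, 50, 47, 46, 47, 46, 46, 47, 76, 150, 225, 244, 245, 246, 246]
259 [237, 233, 217, 173, 127, 101, 71, 50, 66, 87, 96, 98, 98, 98, 98, 97, 97, 97, 97, 98, 95, 97, 153, 224, 243, 245, 245, 245]
261 [237, 234, 218, 174, 128, 102, 74, 56, 75, 95, 102, 103, 103, 104, 104, 103, 103, 103, 103, 103, 99, 100, 153, 225, 244, 245, 246, 246]
263 [238, 235, 219, 174, 127, 102, 74, 59, 78, 96, 101, 102, 103, 104, 105, 105, 105, 105, 105, 104, 101, 101, 153, 225, 244, 246, 246, 246]
265 [237, 234, 218, 172, 127, 
[... 316 characters left out ...]
, 86, 88, 89, 95, 105, 120, 136, 151, 173]
256 [(568, -1, 103), (567, -3, 102), (568, -5, 102), (568, -8, 103)]
258 [(566, -1, 103), (566, -3, 102), (567, -5, 102), (567, -8, 103)]
260 [(565, -1, 103), (578, -4, 139), (579, -6, 140), (579, -7, 140)]
262 [(564, -2, 103), (579, -4, 143), (579, -6, 144), (579, -7, 143)]
264 [(563, -2, 103), (579, -4, 146), (579, -6, 145), (578, -8, 144)]
266 [(579, -3, 149), (581, -4, 155), (582, -6, 156), (579, -8, 148)]
268 [(596, -4, 197), (596, -5, 198), (582, -6, 160), (581, -8, 157)]
head c [566.44352735  -5.08726039 126.        ] [[587.55415958  19.84353471 126.        ]
 [591.42535979 -25.98770003 126.        ]
 [545.33289513 -30.0180555  126.        ]]
```

send_rows([
  {"dx":0,"dy":0,"dz":0,"rx":0,"ry":0,"rz":0},
  {"dx":0,"dy":0,"dz":0,"rx":0,"ry":0,"rz":0},
  {"dx":0,"dy":0,"dz":0,"rx":0,"ry":0,"rz":0},
])

```text
clock: 6.43
tcp_pos: [0.5697, -0.0047, 0.1967]
orientation: [-3.085, -0.125, -0.0]
contact_force: [0.1, -0.1, -0.3]
grip_width: 0.013
gripper_force: 77.7
```

```bash
python3 - <<'E'
from h import *
for i in range(3):
    f=r.grab_frame("wrist");o=r.get_obs();print(o["clock"],(o["tcp_pos"]*1000).round(2),o["qvel"].round(3))
C=cloud(f);g=cv2.cvtColor(f["frame"],cv2.COLOR_BGR2GRAY);np.savez("wrist5.npz",**f)
v,u=np.mgrid[0:480,0:640]
m=(u>=324)&(u<=333)&(v>=255)&(v<=267)&(C[...,2]>.137)&(C[...,2]<.150);P=C[m]*1000;print("blade face",len(P),P.mean(0))
print(atz(f,[(322,262),(328.2,262),(334.4,262)],.143)*1000)
print(atz(f,[(317.7,262),(336.2,262),(317.7,251),(336.1,251)],.126)*1000)
for vv in (252,262):print(g[vv,314:342].tolist())
E
```

```text
6.4833 [569.58  -4.69 196.62] [-0.     0.001 -0.     0.003 -0.002 -0.002 -0.   ]
6.5333 [569.53  -4.7  196.53] [ 0.002  0.001 -0.    -0.001 -0.     0.    -0.001]
6.5833 [569.52  -4.72 196.49] [ 0.     0.002  0.     0.001  0.001 -0.001  0.   ]
blade face 73 [578.35586753  -4.62732574 142.4130824 ]
[[578.37234614  -1.57655252 143.        ]
 [578.66545912  -4.46467718 143.        ]
 [578.95802242  -7.34806453 143.        ]]
[[572.00288653   0.93669559 126.        ]
 [572.95739383  -8.46899224 126.        ]
 [577.90445128   1.41189242 126.        ]
 [578.83164591  -7.8674755  126.        ]]
[245, 245, 242, 226, 180, 141, 115, 84, 51, 35, 35, 35, 35, 36, 36, 36, 36, 36, 36, 36, 35, 36, 41, 95, 182, 236, 244, 245]
[239, 239, 238, 228, 195, 148, 114, 85, 82, 95, 100, 102, 103, 104, 105, 104, 104, 104, 104, 104, 100, 81, 60, 109, 193, 237, 243, 244]
```

send_rows([
  {"dx":-1,"dy":0.6,"dz":0,"rx":0,"ry":0,"rz":0},
  {"dx":-1,"dy":0.6,"dz":-4,"rx":0,"ry":0,"rz":0},
  {"dx":-1,"dy":0.6,"dz":-8,"rx":0,"ry":0,"rz":0},
  {"dx":-1,"dy":0.6,"dz":-12,"rx":0,"ry":0,"rz":0},
  {"dx":-1,"dy":0.6,"dz":-12,"rx":0,"ry":0,"rz":0},
])

```text
clock: 7.0
tcp_pos: [0.5678, -0.0041, 0.1832]
orientation: [-3.085, -0.125, 0.003]
contact_force: [-0.6, 0.1, -0.5]
grip_width: 0.0133
gripper_force: 77.7
```

send_rows([
  {"dx":0,"dy":0,"dz":-3,"rx":0,"ry":0,"rz":0},
  {"dx":0,"dy":0,"dz":-6,"rx":0,"ry":0,"rz":0},
  {"dx":0,"dy":0,"dz":-9,"rx":0,"ry":0,"rz":0},
  {"dx":0,"dy":0,"dz":-12,"rx":0,"ry":0,"rz":0},
  {"dx":0,"dy":0,"dz":-12,"rx":0,"ry":0,"rz":0},
])

```text
clock: 7.42
tcp_pos: [0.568, -0.0042, 0.1716]
orientation: [-3.085, -0.125, 0.002]
contact_force: [-0.4, 0.5, -1.5]
grip_width: 0.0131
gripper_force: 77.7
```

send_rows([
  {"dx":0,"dy":0,"dz":-1,"rx":0,"ry":0,"rz":0},
  {"dx":0,"dy":0,"dz":-2,"rx":0,"ry":0,"rz":0},
  {"dx":0,"dy":0,"dz":-3,"rx":0,"ry":0,"rz":0},
  {"dx":0,"dy":0,"dz":-3.5,"rx":0,"ry":0,"rz":0},
  {"dx":0,"dy":0,"dz":-3.5,"rx":0,"ry":0,"rz":0},
])

```text
clock: 7.83
tcp_pos: [0.5684, -0.0042, 0.1687]
orientation: [-3.085, -0.125, 0.001]
contact_force: [-0.3, -0.1, -0.8]
grip_width: 0.0131
gripper_force: 77.7
```

```bash
python3 - <<'E'
from h import *
f=r.grab_frame("wrist");C=cloud(f);np.savez("wrist6.npz",**f);o=r.get_obs();p=o["tcp_pos"];print(o["contact_force"],p)
hsv=cv2.cvtColor(f["frame"],cv2.COLOR_BGR2HSV)
t=C[(hsv[...,0]>=3)&(hsv[...,0]<=16)&(hsv[...,1]>120)&(C[...,2]>.17)&(abs(C[...,0]-p[0])<.02)&(abs(C[...,1]-p[1])<.0035)]
c=np.linalg.lstsq(np.c_[t[:,:2]-p[:2],np.ones(len(t))],t[:,2],rcond=None)[0];print("bar top (seated .187)",c,len(t))
E
```

```text
[-0.54979919 -0.38279634 -1.09436241] [ 0.56842048 -0.00416974  0.16881721]
bar top (seated .187) [ 0.00348161 -0.00189785  0.18715121] 1830
```

send_rows([
  {"dx":0,"dy":0.1,"dz":0,"rx":0,"ry":0,"rz":3},
  {"dx":-0.1,"dy":0.2,"dz":0,"rx":0,"ry":0,"rz":6},
  {"dx":-0.2,"dy":0.4,"dz":0,"rx":0,"ry":0,"rz":9},
  {"dx":-0.3,"dy":0.5,"dz":0,"rx":0,"ry":0,"rz":12},
  {"dx":-0.3,"dy":0.6,"dz":0,"rx":0,"ry":0,"rz":15},
])

```text
clock: 8.3
tcp_pos: [0.5681, -0.0038, 0.1689]
orientation: [-3.042, -0.53, 0.012]
contact_force: [0.4, -0.8, -1.1]
grip_width: 0.0132
gripper_force: 78.1
```

send_rows([
  {"dx":-0.1,"dy":0.1,"dz":0,"rx":0,"ry":0,"rz":3},
  {"dx":-0.2,"dy":0.2,"dz":0,"rx":0,"ry":0,"rz":6},
  {"dx":-0.3,"dy":0.3,"dz":0,"rx":0,"ry":0,"rz":9},
  {"dx":-0.4,"dy":0.4,"dz":0,"rx":0,"ry":0,"rz":12},
  {"dx":-0.4,"dy":0.5,"dz":0,"rx":0,"ry":0,"rz":15},
])

```text
clock: 8.72
tcp_pos: [0.5678, -0.0036, 0.1689]
orientation: [-2.949, -0.923, 0.022]
contact_force: [0.3, -1.6, -1.7]
grip_width: 0.013
gripper_force: 77.9
```

```bash
cat > jars.py <<'E'
from h import *
def jars():
    f=r.grab_frame("top");C=cloud(f);hsv=cv2.cvtColor(f["frame"],cv2.COLOR_BGR2HSV);z=C[...,2];H=hsv[...,0]
    reg=(np.hypot(C[...,0]-.5665,C[...,1]+.0055)<.125)&(z>.1)&(z<.118)&(hsv[...,1]>100)
    for n,m in(("red",(H>=172)|(H<=4)),("yellow",(H>=20)&(H<=32)),("green",(H>=50)&(H<=85))):
        P=C[m&reg]
        if len(P)>20:
            c=cv2.minEnclosingCircle(P[:,:2].astype(np.float32)*1000);d=P.mean(0)-[.5665,-.0055,0];print(n,len(P),P.mean(0).round(4),c,"ang",np.degrees(np.arctan2(d[1],d[0]))%360)
    o=r.get_obs();x=R.from_rotvec(o["orientation"]).as_matrix()[:,0]
    print(o["clock"],o["tcp_pos"].round(4),"yaw",np.degrees(np.arctan2(x[1],x[0])),o["contact_force"].round(1),o["moment"].round(2),o["joints"].round(2),o["gripper_force"]);return f
E
python3 -c "
from jars import *
jars()"
```

```text
green 152 [0.6436 0.042  0.1094] ((643.110595703125, 37.115638732910156), 22.4219913482666) ang 31.670179494238614
8.7667 [ 0.5678 -0.0035  0.1689] yaw 34.935045520967535 [-0.2 -0.5 -1.6] [-0.23 -0.02 -0.  ] [-0.55  0.46  0.62  1.9  -0.38  0.93 -0.69] 77.88105630505015
```

send_rows([
  {"dx":-0.1,"dy":0.1,"dz":0,"rx":0,"ry":0,"rz":3},
  {"dx":-0.2,"dy":0.2,"dz":0,"rx":0,"ry":0,"rz":6},
  {"dx":-0.3,"dy":0.2,"dz":0,"rx":0,"ry":0,"rz":9},
  {"dx":-0.4,"dy":0.3,"dz":0,"rx":0,"ry":0,"rz":12},
  {"dx":-0.5,"dy":0.3,"dz":0,"rx":0,"ry":0,"rz":15},
])

```text
clock: 9.18
tcp_pos: [0.5674, -0.0034, 0.1689]
orientation: [-2.806, -1.299, 0.033]
contact_force: [-0.1, -1.9, -1.6]
grip_width: 0.0131
gripper_force: 78.2
```

send_rows([
  {"dx":-0.1,"dy":0,"dz":0,"rx":0,"ry":0,"rz":3},
  {"dx":-0.2,"dy":0.1,"dz":0,"rx":0,"ry":0,"rz":6},
  {"dx":-0.4,"dy":0.1,"dz":0,"rx":0,"ry":0,"rz":9},
  {"dx":-0.5,"dy":0.2,"dz":0,"rx":0,"ry":0,"rz":12},
  {"dx":-0.6,"dy":0.2,"dz":0,"rx":0,"ry":0,"rz":15},
])

```text
clock: 9.6
tcp_pos: [0.5669, -0.0034, 0.1689]
orientation: [-2.616, -1.656, 0.042]
contact_force: [0.4, -1.1, -2.1]
grip_width: 0.0131
gripper_force: 78.3
```

```bash
python3 -c "
from jars import *
jars()
f=r.grab_frame('scene');np.savez('scene1.npz',**f)
C=cloud(f);hsv=cv2.cvtColor(f['frame'],cv2.COLOR_BGR2HSV);H=hsv[...,0];z=C[...,2]
reg=(np.hypot(C[...,0]-.5665,C[...,1]+.0055)<.13)&(z>.1045)&(z<.116)&(hsv[...,1]>100)
for n,m in(('red',(H>=172)|(H<=4)),('yellow',(H>=20)&(H<=32)),('green',(H>=50)&(H<=85))):
  P=C[m&reg]
  if len(P)>20:
    d=P.mean(0)-[.5665,-.0055,0];print(n,len(P),P.mean(0),cv2.minEnclosingCircle(P[:,:2].astype(np.float32)*1000),np.degrees(np.arctan2(d[1],d[0]))%360)
cv2.imwrite('pics/scene1.png',cv2.resize(f['frame'][200:340,260:460],None,fx=4,fy=4,interpolation=cv2.INTER_CUBIC))
"
```

```text
green 417 [0.617  0.0637 0.1095] ((616.4302368164062, 59.918373107910156), 27.435415267944336) ang 53.86184888021628
9.65 [ 0.5669 -0.0033  0.1689] yaw 64.86069299027464 [-0.2 -1.5 -1.3] [-0.37 -0.16  0.02] [-0.47  0.44  0.5   1.88 -0.29  0.94 -0.27] 78.29482396744424
red 255 [ 0.48298907 -0.00180692  0.10741466] ((483.3338623046875, -1.7861286401748657), 28.843250274658203) 177.46787599813442
yellow 239 [ 0.59709839 -0.08493286  0.10707983] ((596.3074951171875, -84.0945816040039), 30.054872512817383) 291.0672208750637
green 115 [0.60466792 0.0589362  0.10725535] ((610.8123779296875, 57.57927322387695), 26.392988204956055) 59.36019019129001
```

View pics/scene1.png

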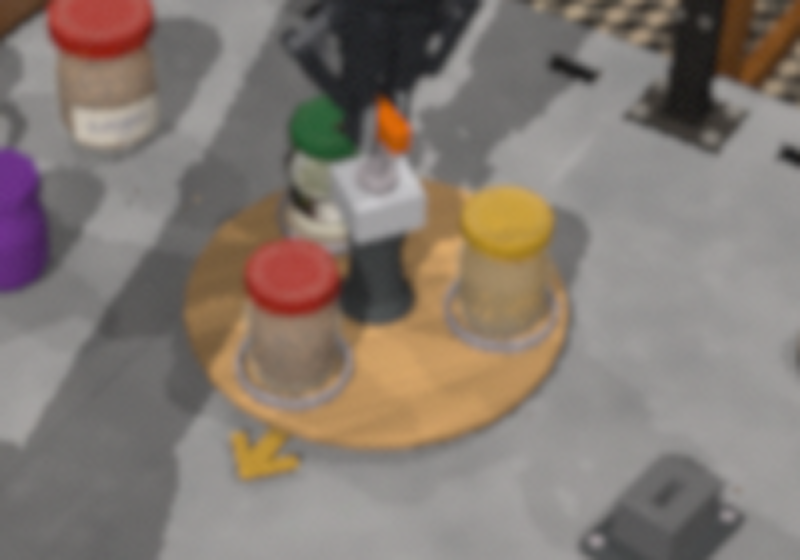

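```bash
python3 -c "
from h import *
for n0 in ('scene0','scene1'):
  f=dict(np.load(n0+'.npz'));C=cloud(f);hsv=cv2.cvtColor(f['frame'],cv2.COLOR_BGR2HSV);H=hsv[...,0];z=C[...,2]
  reg=(np.hypot(C[...,0]-.5665,C[...,1]+.0055)<.13)&(z>.1045)&(z<.116)&(hsv[...,1]>100)
  Q=[]
  for n,m in(('red',(H>=172)|(H<=4)),('yellow',(H>=20)&(H<=32)),('green',(H>=50)&(H<=85))):
    P=C[m&reg];c=cv2.minAreaRect(P[:,:2].astype(np.float32)*1000)[0];print(n0,n,len(P),(P.mean(0)*1000).round(1),c)
f=dict(np.load('scene1.npz'))
q=lambda x,y:(260+(x+.5)/4-.5,200+(y+.5)/4-.5)
print('tip',atz(f,[q(242,480)],.009),'arrow mid base',atz(f,[q(285,433)],.009))
"
```

```text
scene0 red 223 [517.8  57.8 107.4] (518.401123046875, 57.884586334228516)
scene0 yellow 266 [529.  -84.  107.2] (529.6187133789062, -83.5028076171875)
scene0 green 130 [645.8  -3.7 107.5] (644.611083984375, -3.790658950805664)
scene1 red 255 [483.   -1.8 107.4] (482.8614501953125, -0.7444992065429688)
scene1 yellow 239 [597.1 -84.9 107.1] (597.318115234375, -84.7698974609375)
scene1 green 115 [604.7  58.9 107.3] (606.7190551757812, 62.15559768676758)
tip [[ 0.40025426 -0.01942537  0.009     ]] arrow mid base [[ 0.44637718 -0.01959452  0.009     ]]
```

The scene view shows the red jar (295,280 in the crop) just short of the pointer line. It has turned about 50°, so about 8.5° is left.

send_rows([
  {"dx":-0.1,"dy":0,"dz":0,"rx":0,"ry":0,"rz":2.5},
  {"dx":-0.2,"dy":0,"dz":0,"rx":0,"ry":0,"rz":5},
  {"dx":-0.3,"dy":0,"dz":0,"rx":0,"ry":0,"rz":7.5},
  {"dx":-0.3,"dy":0,"dz":0,"rx":0,"ry":0,"rz":8.5},
  {"dx":-0.3,"dy":0,"dz":0,"rx":0,"ry":0,"rz":8.5},
])

```text
clock: 10.12
tcp_pos: [0.5667, -0.003, 0.169]
orientation: [-2.489, -1.844, 0.047]
contact_force: [0.6, -2.9, -0.9]
grip_width: 0.0126
gripper_force: 78.8
```

send_rows([
  {"dx":0,"dy":0,"dz":0,"rx":0,"ry":0,"rz":0},
  {"dx":0,"dy":0,"dz":0,"rx":0,"ry":0,"rz":0},
  {"dx":0,"dy":0,"dz":0,"rx":0,"ry":0,"rz":0},
])

```text
clock: 10.37
tcp_pos: [0.5666, -0.0029, 0.169]
orientation: [-2.489, -1.844, 0.047]
contact_force: [1.3, -2.8, -0.9]
grip_width: 0.013
gripper_force: 79.2
```

```bash
python3 -c "
from jars import *
jars()
f=r.grab_frame('scene')
C=cloud(f);hsv=cv2.cvtColor(f['frame'],cv2.COLOR_BGR2HSV);H=hsv[...,0];z=C[...,2]
reg=(np.hypot(C[...,0]-.5665,C[...,1]+.0055)<.13)&(z>.1045)&(z<.116)&(hsv[...,1]>100)
for n,m in(('red',(H>=172)|(H<=4)),('yellow',(H>=20)&(H<=32))):
    P=C[m&reg];d=P.mean(0)*1000-[564.2,-10,0];print(n,len(P),d,np.degrees(np.arctan2(d[1],d[0]))%360)
f=r.grab_frame('wrist');C=cloud(f);p=r.get_obs()['tcp_pos'];hsv=cv2.cvtColor(f['frame'],cv2.COLOR_BGR2HSV)
t=C[(hsv[...,0]>=3)&(hsv[...,0]<=16)&(hsv[...,1]>120)&(C[...,2]>.17)&(np.hypot(C[...,0]-p[0],C[...,1]-p[1])<.006)]
print(np.linalg.lstsq(np.c_[t[:,:2]-p[:2],np.ones(len(t))],t[:,2],rcond=None)[0])
"
```

```text
green 435 [0.6054 0.0697 0.1096] ((605.18994140625, 66.50004577636719), 27.11638832092285) ang 62.666509261204155
10.4167 [ 0.5666 -0.0029  0.1689] yaw 73.0879270056842 [ 1.7 -2.5 -0.6] [-0.68 -0.61  0.01] [-0.45  0.44  0.47  1.88 -0.26  0.94 -0.15] 79.31908183149062
red 265 [-80.80897742  -2.82434239 107.38238506] 182.00172134344507
yellow 233 [ 43.33537218 -70.06554786 107.3279308 ] 301.73669097094216
[-0.00967978  0.0059353   0.18734597]
```

```bash
python3 -c "
from bench import r
print(r.hand_in())"
```

```text
the job is handed in; nothing more can be done
None
```

I handed the job in with the key seated and still gripped (about 79 N). The last measurement put the red-lidded jar within about 2 mm of the pointer line, against the 12 mm allowed. The run took about 10.5 s; the hand-in returned no verdict, so I don't know the judged result.

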